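# Clear the belt sander and hold its tensioner back for a belt change

### The arm

A 7-joint arm with a two-finger parallel gripper is mounted at the origin on the work surface. World frame = base frame: x ahead of the robot, y to its left, z up, the work surface at z = 0. Lengths are in m, angles in rad, forces in N, time in s.
With the tool pointing down it reaches from about 0.35 to 0.9 m from the base axis. Payload 7.2 kg.
Tool frame: the origin (TCP) lies midway between the tips of the shut fingers; the grasp point (between the pads) lies 19 mm behind it (bot.grasp_offset is the distance from the TCP to the grasp point, in m); z points along the fingers, y is the line along which they close (so a half turn about z gives the same grasp; the last joint's range is limited). The gripper opens to 88 mm and grips with 3 to 60 N. Pads are 20 mm wide; open, the fingers measure 115 mm over their backs; the gripper's body (75 mm by 178 mm) begins 61 mm behind the grasp point.
Start: joints at [-1.372, 0.411, -0.013, 1.596, 0.006, 1.134, -0.082], TCP at [0.165, 0.603, 0.223] pointing down, gripper open.
Joint ranges: [-2.95, 2.95], [-0.29, 1.99], [-1.47, 1.44], [0.14, 2.54], [-1.03, 4.17], [0.13, 1.85], [-2.86, 2.86]. Speed limits (rad/s): [2.39, 2.39, 3.01, 3.01, 3.14, 3.14, 3.14].

### API

Orientations are given as a unit quaternion [x, y, z, w].
In Python, from plant import status, eyes, bot, finder gives the robot as it stands.
- The arm moves only by the tool arm_command, never from a script. Its argument "motion" is one flat list of numbers, 7 for each row, row after row: the opening, from 0 (shut) to 1 (fully open), then the shift along the world's x, y, z in cm, then the turn, a rotation vector about the world's x, y, z in rad. In form: [grip, x, y, z, wx, wy, wz, grip, x, y, z, wx, wy, wz, ...]. A call has 1 to 12 rows; each row shifts and turns the commanded pose from where the row before left it; what a row does not reach is not made up. A row lasts 1/8 s, in which the tool goes at most 62.5 mm and 10.7 degrees, less where a joint would pass 70% of its speed; a pose out of reach is approached as far as the arm can. A call with a gripper value outside its range is refused whole. The fingers move at their own pace and stop on an object; "newtons" is the grip in N (left out, the last holds). Time passes only in rows, so rows that do not move let the fingers close. It gives the time, the measured TCP pose, the force, the opening and the grip force at its end, in the units of the state.
- status.get_state(): the state, without advancing time (a new reading comes with each control period).
- eyes.get_image(name): name is "scene" or "top"; returns the picture (384x512x3 uint8, red, green, blue); there is no depth.
- eyes.camera_info(name): a dict with "fx", "fy", "cx", "cy" (pixels), "xyz" and "attitude" of the camera in the world. Camera axes: x right, y down, z forward; pixel columns grow to the right and rows downward; lengths in m; the calibration is good to about 2 mm. A picture is of the moment at which its call begins. camera_info takes no time and is no camera call.
- bot.finish_job(): hands the job in; it is judged then, once.
Trained networks look in the newest picture that a camera, given by its name, has taken for a name from the list of things; names that differ only in an ending like _2 or _b are one class to them, and where a whole thing is asked for, a point or a joint stands for the part that bears it (a point fixed in the world has none). Each returns a list of dicts, best first, with "conf" (0 to 1); they miss things now and then, are a little off and sometimes report something else, mostly with a low value. They report only what shows in the picture. A call takes as long as a camera call. They do not tell look-alikes from the thing itself.
- finder.find_in(camera, target): "point" ([x, y, z] in m, in world coordinates, good to about 4 mm: the middle of the surface that is visible of it).
The state is a dict: "time": time; "joints": joint angles; "dq": joint speeds; "joint_efforts": joint torques, N m; "position": TCP position; "ee_rot": TCP orientation; "force": force on the tool from outside, world axes, zero at the start; "wrist_torque": the same for the moment, N m; "width": finger opening in m; "grasp_force": force on a finger pad.
Only numpy, scipy, OpenCV 4.12 (cv2) and the standard library are available. Lean on these libraries where they do the work, as an engineer would, in place of code of your own. Each camera call takes 0.05 s, during which the arm holds its last target. There are 200 camera calls.

### The job

Get the belt sander ready for a new belt. First pick up the scraper left lying on its deck, slide it flat, blade first, into the slot of the plywood block until the blade is fully home, and let go of it there. Then push the tensioner arm's upright pad back with closed fingers, past the click of its pawl and on to the end of its travel, and finish while still holding it pressed back there: do not let go. Leave the bin, jar, wrench and spare drum alone.

Things in the scene. Friction and masses are not known exactly. Their poses are not given: they have to be found in the camera images.
- sander: Bench belt sander, belt off, fixed. Grey deck 310 x 310 mm, top 20 mm above the bench; origin at the centre of its underside. +x points away from the robot, to two upright drums (60 mm across, 76 mm high, at x 122, y -100 and 100) and a lying motor behind them (x 165 to 235, 77 mm high). The tensioner arm stands over the -x half.
- tensioner_pivot (a point): Point on the arm's upright hinge axis, at x -60, y -100 mm on the sander, 58 mm above the bench; its axes are the sander's. The hub here is 68 mm high. A small spring-loaded pawl slides against the hub from its -x side.
- tensioner (a joint): Arm swing, rad: 0 at rest against its front stop, growing as the free end is pushed to the drums (clockwise from above), 0.62 at the rear stop. At q the arm points along the sander's +y turned 0.30 - q counter-clockwise. The pawl clicks at about 0.37, then catches: let go, the arm falls back only to there. Spring at the pad: 5 N at 0, 9 N at 0.62; riding up the tooth adds 2 to 3 N near 0.2.
- tensioner_pad (a point): Centre of the robot-side face of the push pad at the arm's free end, 175 mm from the pivot: steel plate 50 mm wide, 6 thick, 36 to 80 mm above the bench (point at 58). Site x: the push direction; y: along the arm, outwards. The bar (52 to 64 mm high) joins pad and pivot; a roller of radius 15 hangs under it 118 mm from the pivot, down to 26 mm; these sweep the deck where the scraper lies.
- scraper: Scraper lying flat on the deck between arm and drums, 204 mm long, about 190 g, flat underside. +x to the blade: steel, x 15 to 110, 60 mm wide, 3 thick; dark ferrule x -15 to 15, 24 wide, 18 high; wooden handle x -94 to -14, 28 wide, 18 high. Origin at the underside of the ferrule's middle, the place to grip across; centre of mass some 34 mm ahead of it.
- scraper_tip (a point): Middle of the blade's front edge, 110 mm ahead of the scraper's origin, 1.5 mm above its underside.
- holder: Plywood block with one level slot, fixed. Origin at the centre of its underside; +x points into the slot (away from the robot). Its 40 mm high ledge (x -45 to 50, 100 mm wide) is the slot's floor. The roof starts at x -20: underside 54, top 66 mm high. Slot 76 mm wide (y -38 to 38), 14 high, ending at a back wall at x 40.
- holder_mouth (a point): Centre of the slot's mouth at the roof's front edge, x -20, y 0, 47 mm high; axes as the block's.
- bin: Bystander: open blue plastic bin 150 x 100 x 70 mm, standing to one side; origin under its centre.
- jar: Bystander: glass jar 60 mm across, 90 mm high; origin under its centre.
- wrench: Bystander: steel wrench lying on the bench, about 180 mm long along x; origin near its middle.
- spare_drum: Bystander: spare aluminium drum 60 mm across, 50 mm high, standing on the bench; origin under its centre.
Things that resemble listed ones, but are neither listed nor needed, are in the scene too. Of the things like the scraper, leave any that is blue; of the rest the smaller one is meant.

How it is judged:
By the outcome, as a careful person would: the job done as asked, in the order asked, and still so for the second after the job is handed in, while the arm keeps its last pose, push and grip.
It also fails if it takes over 58 s, if anything falls off the work surface, if the arm or the gripper's body presses on something with over 40 N, if the wrist force passes 120 N, or if a joint passes its speed limit or range.

## Working session

There is one attempt and no reset: what is moved stays moved. The work goes in short steps, Python scripts to look and compute and a tool call to move; the robot and the scene stay as the last step left them, time stands still between calls to the robot, and variables do not carry over. Pictures are saved under pics/ and viewed, at most 10 in all, crops included, and the job is handed in when it is done.

Besides the shell and the picture viewer there is one more tool, called after ">>>" as name(argument=value, ...), one argument or row to a line, values as JSON. arm_command: Moves the arm, as the interface text tells. Its arguments: {"type":"object","properties":{"motion":{"type":"array","items":{"type":"number"}},"newtons":{"type":"number"}},"required":["motion"]}

```bash
mkdir -p pics; ls; python3 - <<'E'
from plant import status, eyes, bot, finder
import cv2
for n in("scene","top"):
    im=eyes.get_image(n); cv2.imwrite(f"pics/{n}0.png",im[:,:,::-1]); print(n,eyes.camera_info(n))
    for t in ["scraper","scraper_tip","holder","holder_mouth","sander","tensioner_pad","tensioner_pivot"]:
        for d in finder.find_in(n,t)[:4]: print(t,[round(float(v),3) for v in d["point"]],round(d["conf"],2))
print(status.get_state()); print(bot.grasp_offset)
E
```

```text
pics
scene {'fx': 388.8152119485997, 'fy': 388.8152119485997, 'cx': 256.8233226823337, 'cy': 193.35485250712495, 'xyz': array([ 1.37474917, -0.1216693 ,  0.87924557]), 'attitude': array([ 0.69198522,  0.60216933, -0.26244486, -0.29945158])}
scraper [0.831, 0.167, 0.003] 0.89
scraper [0.262, -0.255, 0.005] 0.82
scraper [0.571, -0.141, 0.022] 0.79
scraper_tip [0.568, -0.143, 0.021] 0.97
scraper_tip [0.829, 0.169, -0.001] 0.79
scraper_tip [0.261, -0.255, 0.006] 0.56
holder [0.631, 0.163, 0.065] 0.89
holder_mouth [0.63, 0.162, 0.06] 0.95
holder_mouth [0.506, -0.241, 0.06] 0.58
sander [0.665, -0.189, 0.019] 0.84
tensioner_pad [0.508, -0.237, 0.055] 0.91
tensioner_pivot [0.663, -0.189, 0.02] 0.86
top {'fx': 482.75868446776025, 'fy': 482.75868446776025, 'cx': 256.33983678296653, 'cy': 191.85918052611265, 'xyz': array([ 1.21653775e-01, -1.64139709e-03,  1.93200940e+00]), 'attitude': array([ 0.72240741, -0.68285333,  0.07593986, -0.07792304])}
scraper [0.83, 0.165, 0.004] 0.98
scraper [0.248, -0.231, 0.005] 0.85
scraper [0.567, -0.131, 0.021] 0.65
scraper_tip [0.567, -0.132, 0.026] 0.8
scrape
[... 280 characters left out ...]
'joints': array([-1.37223647,  0.41103631, -0.01270389,  1.59622254,  0.00558979,
        1.13431356, -0.08220198]), 'dq': array([ 0.00039406,  0.00110169,  0.00090393, -0.00071255,  0.00020695,
       -0.0008546 , -0.00036142]), 'joint_efforts': array([-5.72823001e-05, -5.87680721e+01,  6.40398301e-01, -2.91369528e+01,
       -5.37956238e-02,  1.04425626e-02,  2.37066132e-05]), 'position': array([0.16475818, 0.60288192, 0.22268393]), 'ee_rot': array([ 1.32981478e-01,  9.91118523e-01,  2.81214332e-05, -3.56892060e-06]), 'force': array([ 0.29710767, -0.32884045, -0.59062825]), 'wrist_torque': array([0.00578124, 0.0150122 , 0.03467039]), 'grasp_force': 0.0, 'width': 0.08787764210804178}
0.0187
```

View pics/top0.png

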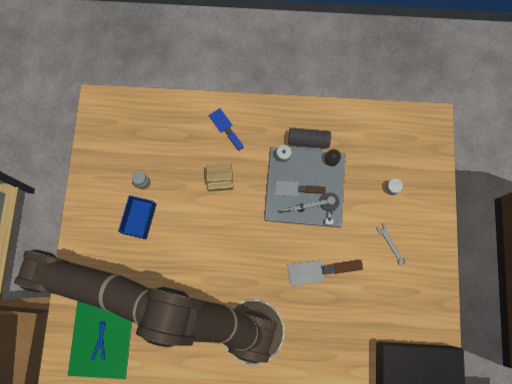

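View pics/scene0.png

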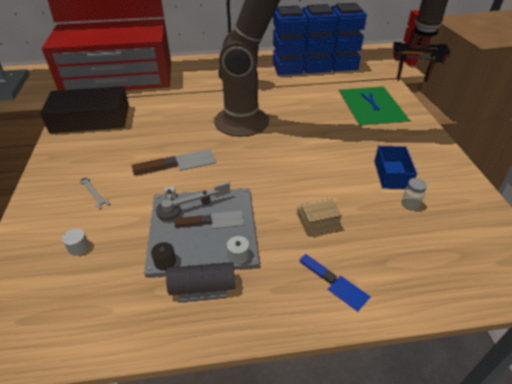

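The top view shows three scraper-like things. The blue one at (226,128) is excluded. The larger brown-handled one lies on the bench at (325,270). The smaller brown-handled one lies on the sander deck at (300,189), so it is the one meant. The scene view agrees: they appear at (335,282), (175,162) and (210,219). The holder is at (219,177) in top. Next I'll confirm with a crop.

```bash
cat > h.py <<'E'
import numpy as np, cv2
from scipy.spatial.transform import Rotation as R
from plant import status, eyes, bot, finder
def w(cam,u,v,z):
    c=eyes.camera_info(cam); d=R.from_quat(c["attitude"]).apply([(u-c["cx"])/c["fx"],(v-c["cy"])/c["fy"],1])
    return c["xyz"]+d*(z-c["xyz"][2])/d[2]
def px(cam,p):
    c=eyes.camera_info(cam); q=R.from_quat(c["attitude"]).inv().apply(np.array(p)-c["xyz"])
    return np.array([c["fx"]*q[0]/q[2]+c["cx"],c["fy"]*q[1]/q[2]+c["cy"]])
E
python3 - <<'E'
import cv2
from h import *
im=cv2.imread("pics/top0.png")[130:230,200:350]
cv2.imwrite("pics/c1.png",cv2.resize(im,None,fx=5.33,fy=5.33,interpolation=cv2.INTER_CUBIC))
im=cv2.imread("pics/scene0.png")[175:305,140:350]
cv2.imwrite("pics/c2.png",cv2.resize(im,None,fx=3.8,fy=3.8,interpolation=cv2.INTER_CUBIC))
print(w("top",256,190,0)-w("top",257,190,0))
E
```

```text
[-0.00023234  0.00409602  0.        ]
```

View pics/c1.png

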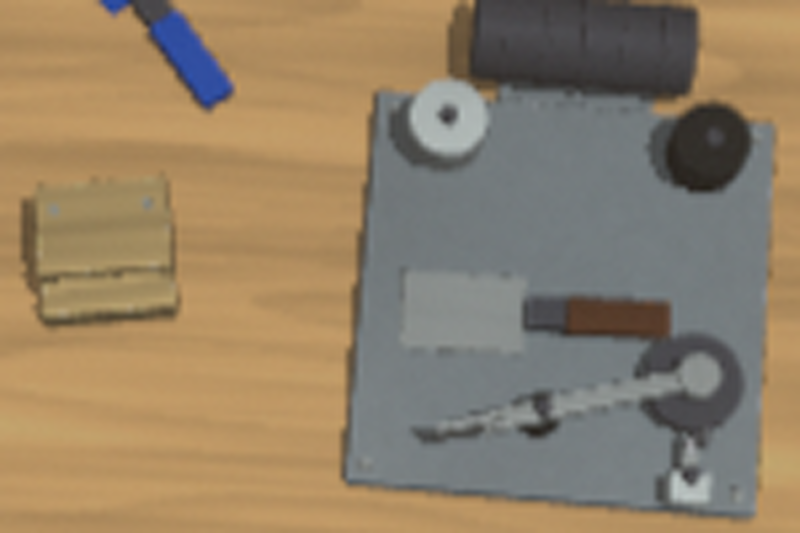

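View pics/c2.png

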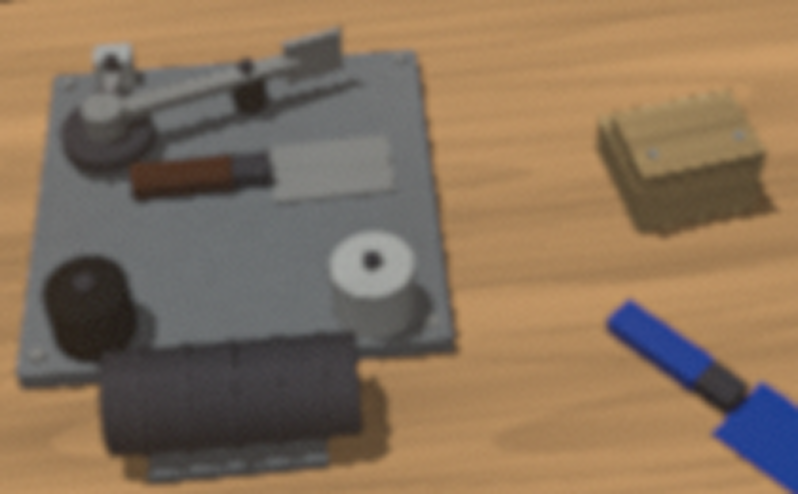

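Crop 1 (top) shows the small brown scraper lying on the deck, blade towards +y, with the ferrule at about (302,189). The tensioner's pad is at about (284,211). The holder's roof front edge is at about (207–233,181) with the ledge on the robot side. This is the scraper meant: it isn't blue, and it is smaller than the one on the bench. Next I'll fit the poses.

```bash
cat > fit.py <<'E'
from h import *
from scipy.optimize import least_squares
def T(x,y,a,p): 
    c,s=np.cos(a),np.sin(a); return [x+c*p[0]-s*p[1],y+s*p[0]+c*p[1],p[2]]
def c1(x,y): return "top",200+(x+.5)/5.33-.5,130+(y+.5)/5.33-.5
def c2(x,y): return "scene",140+(x+.5)/3.8-.5,175+(y+.5)/3.8-.5
def fit(obs,x0):
    f=lambda v:np.concatenate([px(c[0],T(*v,np.array(p)/1000))-c[1:] for c,p in obs])
    r=least_squares(f,x0,loss="soft_l1"); return r.x,r.fun.reshape(-1,2).round(1).tolist()
E
cat > run1.py <<'E'
from fit import *
S=[(c1(380,93),(155,155,20)),(c1(774,127),(155,-155,20)),(c1(753,518),(-155,-155,20)),(c1(345,482),(-155,155,20)),
 (c1(447,115),(122,100,76)),(c2(372,261),(122,100,76)),(c1(701,374),(-60,-100,68)),(c2(103,105),(-60,-100,68)),(c2(55,75),(-155,-155,20)),(c2(412,52),(-155,155,20))]
H=[(c1(38,275),(-20,50,66)),(c1(178,268),(-20,-50,66)),(c1(43,322),(-45,50,40)),(c1(180,312),(-45,-50,40)),(c1(35,190),(50,50,66)),(c1(165,178),(50,-50,66)),
 (c2(765,152),(50,50,66)),(c2(650,178),(50,-50,66)),(c2(733,92),(-20,50,66)),(c2(610,115),(-20,-50,66))]
B=[(c1(404,268),(110,-30,3)),(c1(525,274),(15,-30,3)),(c1(522,352),(15,30,3)),(c1(401,346),(110,30,3)),(c1(669,319),(-94,0,12)),
 (c2(388,137),(110,30,3)),(c2(393,188),(110,-30,3)),(c2(271,148),(15,30,3)),(c2(277,200),(15,-30,3))]
B=[(c,(p[0],p[1],p[2]+20)) for c,p in B]
for n,o,x0 in (("sander",S,[.63,-.19,0]),("holder",H,[.6,.16,0]),("scraper",B,[.57,-.14,1.5])):
    v,r=fit(o,x0); print(n,v.round(4),r)
    for cam in("top","scene"): print("   ",cam,fit([q for q in o if q[0][0]==cam],v)[0].round(4))
    if n=="sander":
        for q in(0,.37,.62):
            a=.3-q; pv=np.array([-.06,-.1]); d=np.array([-np.sin(a),np.cos(a)])
            P=T(*v,[*(pv+.175*d),.058]); print(q,np.round(P,4),"push dir",np.round([np.cos(v[2]+a),np.sin(v[2]+a)],3))
E
python3 run1.py
```

```text
sander [ 0.5812 -0.1803 -0.035 ] [[-0.7, -0.8], [0.1, -0.6], [0.1, 0.1], [-0.7, -0.1], [0.2, -0.2], [-0.5, -0.6], [-0.7, 0.3], [-0.6, 0.5], [-0.8, -0.2], [0.8, -1.0]]
    top [ 0.5805 -0.1815 -0.0318]
    scene [ 0.5826 -0.1793 -0.0385]
0 [ 0.4719 -0.1093  0.058 ] push dir [0.965 0.262]
0.37 [ 0.5361 -0.1041  0.058 ] push dir [ 0.994 -0.105]
0.62 [ 0.5785 -0.1141  0.058 ] push dir [ 0.938 -0.348]
holder [0.5921 0.1681 0.1399] [[-0.1, 0.4], [-1.2, -0.3], [0.0, -0.9], [-0.9, -1.0], [-0.6, -0.6], [-0.1, -0.3], [0.1, -0.4], [-2.0, -0.2], [-1.4, -0.7], [-0.1, -0.3]]
    top [0.5903 0.1662 0.138 ]
    scene [0.5938 0.1702 0.1396]
scraper [ 0.5673 -0.1661  1.5726] [[-0.7, 0.3], [-0.1, 0.4], [-0.1, 0.2], [-0.9, 0.1], [-0.2, 0.1], [-0.4, -0.2], [0.5, 0.7], [-0.5, 0.1], [-1.0, 0.9]]
    top [ 0.5683 -0.1677  1.5717]
    scene [ 0.5654 -0.1648  1.5673]
```

The fits agree to about 2 mm between the two cameras:
- **Scraper:** origin (0.567, -0.166), yaw 1.572
- **Holder:** (0.592, 0.168), yaw 0.140
- **Sander:** (0.581, -0.180), yaw -0.035

Moving to the scraper now.

>>> arm_command(
  motion=[0.55,2.5,-4.8,0,0,0,-0.0815,0.55,2.5,-4.8,0,0,0,-0.0815,0.55,2.5,-4.8,0,0,0,-0.0815,0.55,2.5,-4.8,0,0,0,-0.0815,0.55,2.5,-4.8,0,0,0,-0.0815,0.55,2.5,-4.8,0,0,0,-0.0815,0.55,2.5,-4.8,0,0,0,-0.0815,0.55,2.5,-4.8,0,0,0,-0.0815,0.55,2.5,-4.8,0,0,0,-0.0815,0.55,2.5,-4.8,0,0,0,-0.0815,0.55,2.5,-4.8,0,0,0,-0.0815,0.55,2.5,-4.8,0,0,0,-0.0815],
  newtons=40,
)

```text
time: 2.3
position: [0.4655, 0.0254, 0.2231]
ee_rot: [0.584, 0.812, 0.001, 0.0]
force: [0.6, -0.2, -0.7]
width: 0.0483
grasp_force: 0.0
```

>>> arm_command(
  motion=[0.55,2.5,-4.8,-2,0,0,-0.0815,0.55,2.5,-4.8,-2,0,0,-0.0815,0.55,2.5,-4.8,-2,0,0,-0.0815,0.55,2.5,-4.8,-2,0,0,-0.0815,0.55,0,0,0,0,0,0,0.55,0,0,0,0,0,0],
)

```text
time: 3.05
position: [0.5645, -0.1648, 0.1424]
ee_rot: [0.707, 0.707, -0.0, -0.0]
force: [-0.2, 1.4, 0.5]
width: 0.0486
grasp_force: 0.0
```

>>> arm_command(
  motion=[0.55,0.25,-0.1,-4,0,0,0,0.55,0,0,-4,0,0,0,0.55,0,0,-2,0,0,0,0.55,0,0,-1,0,0,0,0.55,0,0,-0.5,0,0,0,0.55,0,0,-0.4,0,0,0,0.55,0,0,0,0,0,0],
)

```text
time: 3.92
position: [0.5676, -0.1662, 0.0241]
ee_rot: [0.707, 0.707, 0.0, 0.0]
force: [-0.9, -0.1, 0.0]
width: 0.0481
grasp_force: 0.0
```

>>> arm_command(
  motion=[0.55,0,0,-0.1,0,0,0,0.2,0,0,0,0,0,0,0.2,0,0,0,0,0,0,0.1,0,0,0,0,0,0,0.1,0,0,0,0,0,0,0.1,0,0,0,0,0,0],
)

```text
time: 4.68
position: [0.5672, -0.1661, 0.0227]
ee_rot: [0.707, 0.707, -0.0, -0.0]
force: [-1.1, 0.2, 1.2]
width: 0.0238
grasp_force: 40.0
```

>>> arm_command(
  motion=[0.1,0,0,1,0,0,0,0.1,0,0,4,0,0,0,0.1,0,0,5,0,0,0,0.1,-1.48,3.47,0,0,0,-0.159,0.1,-1.48,3.47,0,0,0,-0.159,0.1,-1.48,3.47,0,0,0,-0.159,0.1,-1.48,3.47,0,0,0,-0.159,0.1,-1.48,3.47,0,0,0,-0.159,0.1,-1.48,3.47,0,0,0,-0.159,0.1,-1.48,3.47,0,0,0,-0.159,0.1,-1.48,3.47,0,0,0,-0.159,0.1,-1.48,3.47,0,0,0,-0.159],
)

```text
time: 6.18
position: [0.4335, 0.1475, 0.1232]
ee_rot: [0.998, 0.067, 0.0, -0.001]
force: [0.5, -0.0, -2.6]
width: 0.0238
grasp_force: 40.0
```

>>> arm_command(
  motion=[0.1,0,0,0,0,0,0,0.1,0,0,0,0,0,0],
)

```text
time: 6.42
position: [0.4342, 0.146, 0.1229]
ee_rot: [0.997, 0.071, 0.0, -0.0]
force: [-0.1, -0.1, -1.6]
width: 0.0238
grasp_force: 40.0
```

```bash
python3 - <<'E'
from h import *
a=eyes.get_image("scene")[:,:,::-1]
cv2.imwrite("pics/s2.png",a)
b=eyes.get_image("top")[:,:,::-1]
cv2.imwrite("pics/t2.png",b)
A=cv2.resize(a[120:260,210:360],None,fx=4,fy=4,interpolation=cv2.INTER_CUBIC)
cv2.imwrite("pics/s2c.png",A)
s=status.get_state(); print(s["joints"].round(2),s["position"],s["ee_rot"],s["wrist_torque"],s["force"])
E
```

```text
[-1.29  0.43  1.11  2.14 -0.52  0.86 -1.3 ] [0.43451027 0.14524423 0.12295549] [ 9.97579177e-01  6.95392251e-02  2.24398000e-04 -1.78712249e-04] [-0.10347833  0.18301212 -0.01762153] [ 0.23062761 -0.26037087 -1.93699613]
```

View pics/s2c.png

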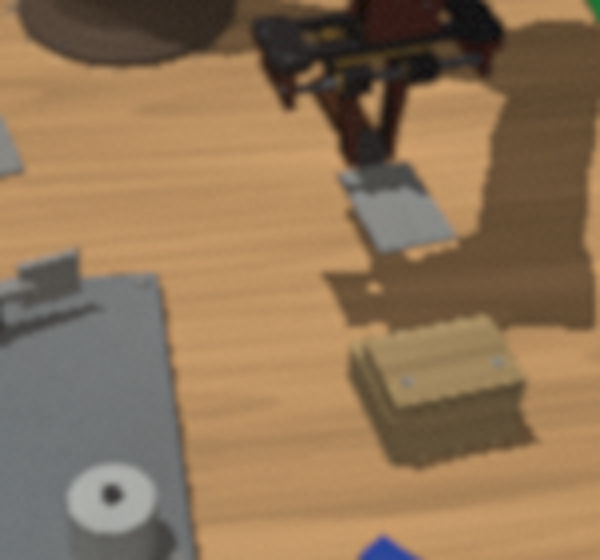

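The crop shows the blade held level ahead of the fingers. The front-edge middle is at about (314,181) in scene pixels, and the block is ahead of it at about (319,214). Checking for tilt.

```bash
python3 - <<'E'
from h import *
for z in (.112,.117,.1218,.127):
  print(z,px("scene",[.4345+.109,.1452+.0153,z]).round(1))
for s in(1,-1): print(px("scene",[.4345+.109-s*.03*.139,.1452+.0153+s*.03*.99,.1218]).round(1))
print("obs corners",[210+(455.5)/4-.5,120+238.5/4-.5],[210+380.5/4-.5,120+252.5/4-.5])
for d in finder.find_in("scene","scraper_tip")[:4]: print(d)
E
```

```text
0.112 [313.3 183.7]
0.117 [313.5 182.5]
0.1218 [313.6 181.2]
0.127 [313.8 179.9]
[323.1 179.4]
[304.1 183.1]
obs corners [323.375, 179.125] [304.625, 182.625]
{'point': [0.832, 0.166, 0.001], 'conf': 0.78}
{'point': [0.2598, -0.252, 0.0055], 'conf': 0.67}
{'point': [0.4834, 0.1458, 0.1244], 'conf': 0.61}
```

>>> arm_command(
  motion=[0.1,0,0,-3,0,0,0,0.1,0,0,-3,0,0,0,0.1,0,0,-1.5,0,0,0,0.1,0,0,0,0,0,0,0.1,0,0,0,0,0,0],
)

```text
time: 7.2
position: [0.4348, 0.146, 0.0484]
ee_rot: [0.998, 0.069, 0.001, -0.0]
force: [0.3, -0.2, -1.7]
width: 0.0236
grasp_force: 40.0
```

>>> arm_command(
  motion=[0.1,1,0.14,0,0,0,0,0.1,1,0.14,0,0,0,0,0.1,1,0.14,0,0,0,0,0.1,1,0.14,0,0,0,0,0.1,1,0.14,0,0,0,0,0.1,0,0,0,0,0,0],
)

```text
time: 7.95
position: [0.4849, 0.1531, 0.0476]
ee_rot: [0.998, 0.07, 0.0, 0.0]
force: [0.2, -0.6, -1.7]
width: 0.0238
grasp_force: 40.0
```

>>> arm_command(
  motion=[0.1,1,0.14,0,0,0,0,0.1,1,0.14,0,0,0,0,0.1,1,0.14,0,0,0,0,0.1,0,0,0,0,0,0],
)

```text
time: 8.45
position: [0.515, 0.1574, 0.0477]
ee_rot: [0.998, 0.07, 0.0, 0.0]
force: [0.3, 0.1, -1.8]
width: 0.0239
grasp_force: 40.0
```

>>> arm_command(
  motion=[0.1,0.4,0.056,0,0,0,0,0.1,0.2,0.028,0,0,0,0,0.1,0,0,0,0,0,0],
)

```text
time: 8.82
position: [0.5201, 0.1583, 0.0477]
ee_rot: [0.998, 0.07, -0.0, 0.0]
force: [0.7, -0.2, -1.6]
width: 0.0233
grasp_force: 40.0
```

>>> arm_command(
  motion=[0.1,0.2,0.028,0,0,0,0,0.1,0,0,0,0,0,0],
)

```text
time: 9.07
position: [0.5222, 0.1586, 0.0477]
ee_rot: [0.998, 0.07, 0.0, -0.0]
force: [-0.1, -0.8, -1.4]
width: 0.0237
grasp_force: 40.0
```

>>> arm_command(
  motion=[0.1,0.2,0.028,0,0,0,0,0.1,0,0,0,0,0,0],
)

```text
time: 9.32
position: [0.5234, 0.1588, 0.0474]
ee_rot: [0.998, 0.07, -0.001, -0.0]
force: [-1.8, -0.3, -1.3]
width: 0.0237
grasp_force: 40.0
```

>>> arm_command(
  motion=[0.1,0.1,0.014,0,0,0,0,0.1,0,0,0,0,0,0],
)

```text
time: 9.57
position: [0.5235, 0.1589, 0.0472]
ee_rot: [0.998, 0.07, -0.002, -0.0]
force: [-6.5, -0.5, 0.1]
width: 0.0235
grasp_force: 40.0
```

>>> arm_command(
  motion=[0.1,0.05,0,-0.2,0,0,0,0.1,0,0,-0.2,0,0,0,0.1,0,0,0,0,0,0],
)

```text
time: 9.95
position: [0.5235, 0.1586, 0.043]
ee_rot: [0.998, 0.07, -0.002, -0.0]
force: [-6.6, -0.6, -0.9]
width: 0.0237
grasp_force: 40.0
```

>>> arm_command(
  motion=[0.1,0,0,-0.05,0,0,0,0.1,0,0,0,0,0,0],
)

```text
time: 10.2
position: [0.5235, 0.1586, 0.0427]
ee_rot: [0.998, 0.07, -0.002, -0.0]
force: [-8.6, -0.5, 1.5]
width: 0.0236
grasp_force: 40.0
```

>>> arm_command(
  motion=[0.55,0,0,0,0,0,0,0.55,0,0,0,0,0,0,0.55,0,0,0,0,0,0],
)

```text
time: 10.58
position: [0.5262, 0.159, 0.0434]
ee_rot: [0.998, 0.07, 0.001, 0.0]
force: [-0.6, -0.9, 0.8]
width: 0.0472
grasp_force: 0.0
```

```bash
python3 - <<'E'
from h import *
a=eyes.get_image("scene")[:,:,::-1]; b=eyes.get_image("top")[:,:,::-1]
A=cv2.resize(a[150:240,260:360],None,fx=4,fy=4,interpolation=cv2.INTER_CUBIC)
B=cv2.resize(b[150:240,180:280],None,fx=4,fy=4,interpolation=cv2.INTER_CUBIC)
cv2.imwrite("pics/rel.png",np.hstack([A,B]))
E
```

```text
(no output)
```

View pics/rel.png

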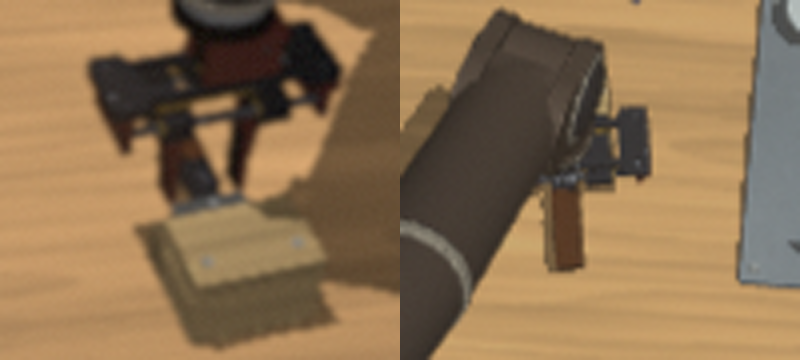

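The crop shows the blade in the slot, the ferrule just in front of the ledge, and the open fingers clear on both sides with the handle lying straight. The scraper is released. I'll go straight up and over to the pad.

>>> arm_command(
  motion=[0.55,-0.1,0,1.5,0,0,0,0.55,0,0,3,0,0,0,0.55,0,0,4,0,0,0,0.55,0,0,4.5,0,0,0,0,-1.47,-4.62,0,0,0,0.021,0,-1.47,-4.62,0,0,0,0.021,0,-1.47,-4.62,0,0,0,0.021,0,-1.47,-4.62,0,0,0,0.021,0,-1.47,-4.62,0,0,0,0.021,0,-1.47,-4.62,0,0,0,0.021,0,0,0,0,0,0,0,0,0,0,0,0,0,0],
)

```text
time: 12.18
position: [0.4366, -0.118, 0.1736]
ee_rot: [0.991, 0.132, 0.0, -0.0]
force: [-0.7, 0.8, 0.4]
width: 0.0003
grasp_force: 0.0
```

```bash
python3 - <<'E'
from h import *
a=eyes.get_image("scene")[:,:,::-1]; b=eyes.get_image("top")[:,:,::-1]
A=cv2.resize(a[150:250,150:350],None,fx=4,fy=4,interpolation=cv2.INTER_CUBIC)
cv2.imwrite("pics/chk.png",A)
cv2.imwrite("pics/chkt.png",cv2.resize(b[155:235,190:340],None,fx=5.33,fy=5.33,interpolation=cv2.INTER_CUBIC))
for c in("scene","top"):
  for t in("scraper","tensioner_pad"):
    for d in finder.find_in(c,t)[:4]: print(c,t,np.round(d["point"],3),round(d["conf"],2))
E
```

```text
scene scraper [0.506 0.152 0.055] 0.88
scene scraper [0.83  0.165 0.002] 0.61
scene scraper [ 0.26  -0.254  0.007] 0.6
scene scraper [ 0.508 -0.24   0.057] 0.19
scene tensioner_pad [ 0.507 -0.24   0.056] 0.55
top scraper [ 0.25  -0.234  0.001] 0.84
top scraper [0.83  0.165 0.006] 0.71
top scraper [0.521 0.154 0.056] 0.59
top tensioner_pad [ 0.511 -0.278  0.044] 0.81
```

View pics/chkt.png

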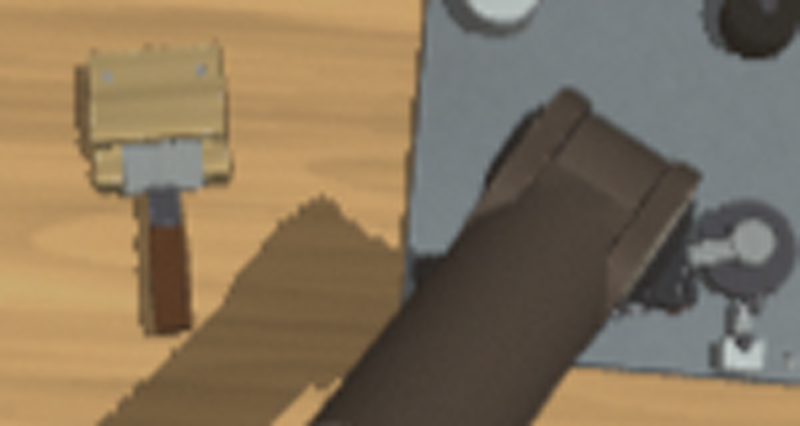

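The view shows the scraper lying straight in the block, with the blade under the roof and the handle end at about (221,217). The bar and hub are still at rest. Descending in front of the pad.

>>> arm_command(
  motion=[0,0,0,-4,0,0,0,0,0,0,-4,0,0,0,0,0,0,-3,0,0,0,0,0,0,-1.8,0,0,0,0,0,0,0,0,0,0],
)

```text
time: 13.1
position: [0.4356, -0.1181, 0.0442]
ee_rot: [0.991, 0.133, -0.001, 0.0]
force: [0.2, 0.4, 0.7]
width: 0.0008
grasp_force: 0.0
```

```bash
python3 - <<'E'
from h import *
u=lambda x,y:(190+(x+.5)/5.33-.5,155+(y+.5)/5.33-.5)
M=np.array([.5921,.1681]);c,s=np.cos(.14),np.sin(.14)
for n,x,y,z in(("handle end",168,333,.05),("blade/ferrule",162,191,.043),("roof front",158,141,.066)):
    d=w("top",*u(x,y),z)[:2]-M; print(n,[round(1000*(d[0]*c+d[1]*s)),round(1000*(-d[0]*s+d[1]*c))])
# waypoints of TCP along arc, contact standoff 10 mm
S=np.array([.5812,-.1803]);y=-.035;Rm=lambda a:np.array([[np.cos(a),-np.sin(a)],[np.sin(a),np.cos(a)]])
P=S+Rm(y)@[-.06,-.1]
for q in np.arange(0,.69,.0775):
    a=y+.3-q; print(round(q,3),(P+Rm(a)@[-.010,.175]).round(4))
E
```

```text
handle end [-165, 3]
blade/ferrule [-55, 1]
roof front [-22, 0]
0.0 [ 0.4623 -0.1119]
0.078 [ 0.4753 -0.1081]
0.155 [ 0.4886 -0.1053]
0.232 [ 0.5021 -0.1036]
0.31 [ 0.5156 -0.1029]
0.388 [ 0.5292 -0.1032]
0.465 [ 0.5427 -0.1046]
0.542 [ 0.5561 -0.1071]
0.62 [ 0.5692 -0.1106]
```

The scraper is home: its blade/ferrule boundary measures x = -55 (expected -55) and its handle end -165 (expected -164). Pushing along the arc now.

>>> arm_command(
  motion=[0,0.9,0.2,0,0,0,0,0,0.9,0.2,0,0,0,0,0,0.9,0.22,0,0,0,0,0,0.65,0.19,0,0,0,-0.039,0,0.65,0.19,0,0,0,-0.039,0,0.67,0.14,0,0,0,-0.039,0,0.67,0.14,0,0,0,-0.039],
  newtons=30,
)

```text
time: 13.98
position: [0.4876, -0.1057, 0.0451]
ee_rot: [0.999, 0.053, -0.002, -0.001]
force: [-11.3, -1.9, 10.5]
width: 0.0007
grasp_force: 5.9
```

>>> arm_command(
  motion=[0,0.67,0.09,0,0,0,-0.039,0,0.68,0.09,0,0,0,-0.039,0,0.68,0.04,0,0,0,-0.039,0,0.68,0.03,0,0,0,-0.039,0,0,0,0,0,0,0],
)

```text
time: 14.6
position: [0.5162, -0.103, 0.0449]
ee_rot: [1.0, -0.024, -0.001, 0.0]
force: [-4.8, -2.1, 1.5]
width: 0.0004
grasp_force: 2.4
```

>>> arm_command(
  motion=[0,0.68,-0.01,0,0,0,-0.039,0,0.68,-0.02,0,0,0,-0.039,0,0.68,-0.07,0,0,0,-0.039,0,0.67,-0.07,0,0,0,-0.039,0,0.67,-0.12,0,0,0,-0.039,0,0.67,-0.13,0,0,0,-0.039,0,0,0,0,0,0,0],
)

```text
time: 15.48
position: [0.5556, -0.107, 0.0448]
ee_rot: [0.99, -0.14, -0.002, -0.0]
force: [-9.6, 0.7, 6.3]
width: 0.0003
grasp_force: 4.6
```

>>> arm_command(
  motion=[0,0.65,-0.17,0,0,0,-0.039,0,0.4,-0.12,0,0,0,-0.039,0,0,0,0,0,0,0],
)

```text
time: 15.85
position: [0.5649, -0.109, 0.0446]
ee_rot: [0.984, -0.179, -0.003, -0.001]
force: [-12.4, 2.2, 7.1]
width: 0.0
grasp_force: 6.3
```

>>> arm_command(
  motion=[0,0.2,-0.07,0,0,0,0,0,0,0,0,0,0,0],
)

```text
time: 16.1
position: [0.5652, -0.109, 0.0445]
ee_rot: [0.984, -0.178, -0.005, -0.001]
force: [-18.8, 5.2, 14.0]
width: 0.0006
grasp_force: 9.6
```

>>> arm_command(
  motion=[0,0.2,-0.07,0,0,0,0,0,0,0,0,0,0,0],
)

```text
time: 16.35
position: [0.5654, -0.1091, 0.0444]
ee_rot: [0.984, -0.179, -0.007, -0.002]
force: [-25.2, 8.0, 19.5]
width: -0.0001
grasp_force: 13.1
```

>>> arm_command(
  motion=[0,0.1,-0.035,0,0,0,0,0,0,0,0,0,0,0],
)

```text
time: 16.6
position: [0.5655, -0.1091, 0.0444]
ee_rot: [0.984, -0.179, -0.008, -0.003]
force: [-29.0, 8.8, 22.8]
width: 0.0006
grasp_force: 14.8
```

The arm meets a hard stop at x = 0.5655, close to the predicted 0.569. I'll ease the load a little and check by picture that it is the rear stop.

>>> arm_command(
  motion=[0,-0.2,0.07,0,0,0,0,0,0,0,0,0,0,0],
)

```text
time: 16.85
position: [0.5653, -0.1091, 0.0444]
ee_rot: [0.984, -0.179, -0.006, -0.002]
force: [-20.8, 5.9, 15.6]
width: 0.0005
grasp_force: 11.1
```

```bash
python3 - <<'E'
from h import *
a=eyes.get_image("scene")[:,:,::-1]; b=eyes.get_image("top")[:,:,::-1]
k=dict(fx=4,fy=4,interpolation=cv2.INTER_CUBIC)
A=cv2.resize(a[175:275,145:265],None,**k)
B=cv2.resize(b[170:230,190:270],None,**k); 
out=np.zeros((400,800,3),np.uint8); out[:,:480]=A; out[:240,480:]=B
cv2.imwrite("pics/end.png",out)
S=np.array([.5812,-.1803]);y=-.035;Rm=lambda a:np.array([[np.cos(a),-np.sin(a)],[np.sin(a),np.cos(a)]])
P=S+Rm(y)@[-.06,-.1]
for q in(.45,.55,.62):
  for r in(.150,.2):
    g=P+Rm(y+.3-q)@[0,r]; print(q,r,((px("scene",[*g,.08])-[145,175])*4).round())
s=status.get_state(); print(s["position"],s["force"])
E
```

```text
0.45 0.15 [284. 106.]
0.45 0.2 [351. 108.]
0.55 0.15 [280. 120.]
0.55 0.2 [347. 127.]
0.62 0.15 [276. 130.]
0.62 0.2 [343. 141.]
[ 0.56527338 -0.10902925  0.04443021] [-21.06010716   6.6772412   15.60094293]
```

View pics/end.png

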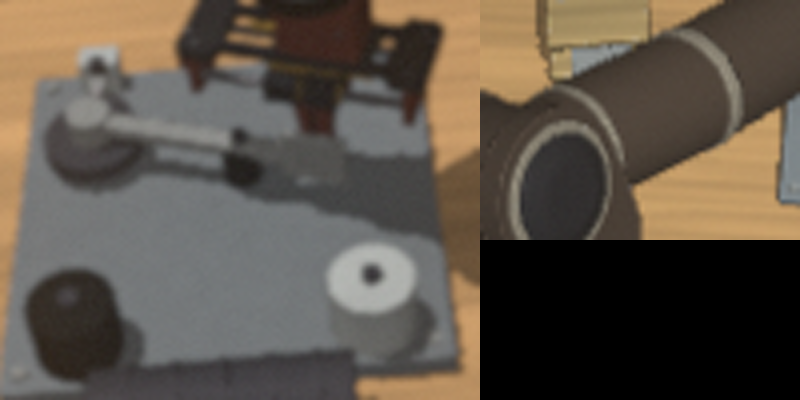

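The pad's top edge runs from about (276,132) to (345,140) in the crop, which matches the q = 0.62 prediction. That means the arm is at the rear stop, held with about 22 N horizontally. I'll check the scraper is unmoved, then hand in.

```bash
python3 - <<'E'
from h import *
eyes.get_image("scene")
d=[x for x in finder.find_in("scene","scraper")+finder.find_in("scene","scraper") if abs(x["point"][1]-.152)<.02 and abs(x["point"][0]-.506)<.02]
print(d, status.get_state()["time"])
if d: print(bot.finish_job())
E
```

```text
[{'point': [0.5045, 0.1502, 0.0566], 'conf': 0.69}, {'point': [0.5045, 0.1502, 0.0566], 'conf': 0.69}] 17.1
the job is handed in; nothing more can be done
None
```

Job handed in at 17.1 s: the scraper is fully home in the slot and released, and the tensioner is held pressed at its rear stop (about 22 N horizontally); I had no result back from the judging.

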